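Switch the coil turret of an antenna coupler and close its contact arm

ROBOT

A 7-joint arm with a two-finger parallel gripper is mounted at the origin on the work surface. World frame = base frame: x ahead of the robot, y to its left, z up, the work surface at z = 0. Lengths are in m, angles in rad, forces in N, time in s.
With the tool pointing down it reaches from about 0.425 to 0.925 m from the base axis. Payload 6.8 kg.
Tool frame: the origin (TCP) lies on the front face of the gripper's body, between the roots of the fingers; the fingertips stand 73 mm ahead of it and the grasp point (between the pads) lies 54 mm ahead of it (env.nose_length is the distance from the TCP to the fingertips, in m); z points along the fingers, y is the line along which they close (so a half turn about z gives the same grasp; the last joint's range is limited). The gripper opens to 85 mm and grips with 20 to 120 N. Pads are 22 mm wide; open, the fingers measure 114 mm over their backs; the gripper's body (76 mm by 85 mm) begins 54 mm behind the grasp point. The pads swing forward as they close: fully open they stand 13 mm farther back than shut.
Start: joints at [1.203, 0.477, 0.022, 1.555, -0.011, 1.109, -0.083], TCP at [0.173, -0.652, 0.304] pointing down, gripper open.
Joint ranges: [-2.96, 2.96], [-0.34, 2.1], [-1.41, 1.46], [0.24, 2.44], [-1.37, 4.51], [0.17, 1.92], [-2.96, 2.96]. Speed limits (rad/s): [2.39, 2.39, 3.14, 3.14, 3.14, 3.14, 3.14].

INTERFACE

Orientations are given as a unit quaternion [w, x, y, z].
In Python, from cell import env, kin, camera, calibration, job gives the robot as it stands. The module is installed in compiled form; this text tells all that it offers. Calls block until the motion is done:
- env.reach(position, orientation): joint-space move of the TCP to a pose.
- env.movel(position, velocity=0.15, rot=None, stop_force=None): straight line of the TCP; rot=None keeps the orientation; velocity is the mean speed in m/s. With stop_force (N) it stops when the force on the tool has changed by that much, and returns True; else False.
- env.goto_joints(angles): joint-space move.
- env.grip(opening, f_grip=None): finger opening in m; f_grip is the grip in N (None keeps the last); returns when the fingers have stopped.
- env.dwell(seconds).
- kin.inverse_kinematics(position, orientation): joint angles nearest the present ones, or None.
- env.get_state(): the state.
- camera(name): name is "scene" or "top" or "wrist"; returns (picture, depth): 400x640x3 uint8, blue, green, red; 400x640 float32, m along the optical axis (not along the pixel's ray), 0 where there is no reading.
- calibration(name): a dict with "fx", "fy", "cx", "cy" (pixels), "rvec" (rotation vector, rad) and "tvec" (3), from world to camera coordinates, as OpenCV has them. Camera axes: x right, y down, z forward; pixel columns grow to the right and rows downward; lengths in m; the calibration is good to about 2 mm. A picture is of the moment at which its call begins: read the wrist's pose just before it. calibration takes no time and is no camera call; for the wrist camera it gives the pose at the moment of the call.
A pose or a line that the arm cannot do raises env.PlanningError and nothing moves.
- job.job_done(): hands the job in; it is judged then, once.
The state is a dict: "time": time; "qpos": joint angles; "joint_velocities": joint speeds; "joint_torque": joint torques, N m; "tcp_pos": TCP position; "orientation": TCP orientation; "force": force on the tool from outside, world axes, zero at the start; "torque": the same for the moment, N m; "opening": finger opening in m; "gripper_force": force on a finger pad.
Only numpy, scipy, OpenCV 4.12 (cv2) and the standard library are available. Lean on these libraries where they do the work, as an engineer would, in place of code of your own. Each camera call takes 0.05 s, during which the arm holds its last target. There are 200 camera calls.

TASK

On the antenna coupler, turn the black knob until the one big coil of the turret has clicked into place in the notch of the clear guard, in line with the raised contact arm. Only then swing the contact arm down, fully home onto that coil, and let go. Leave the loose things around the coupler where they are.

Things in the scene. Friction and masses are not known exactly. Their poses are not given: they have to be found in the camera images.
- coupler: Fixed grey case 280 x 230 x 45 mm, propped on rear legs: its face slopes 30 degrees, low edge at its -x. Origin on the table straight below the point where the turret axis meets the face (97 mm up); x horizontal, uphill; y along the level edges; z up. Elsewhere u = mm uphill along the face from the turret axis, n = mm square out of the face. Face: u -115 to 165.
- turret (a joint): Turret angle, rad, about n, growing counter-clockwise seen from above. Black disc, radius 88 mm, under the guard, eight coils 45 degrees apart at radius 65. Sprung detents at multiples of 0.785 (0.2 N m to leave one). 0 = big coil (36 mm diameter, 32 high; others at most 22 x 20) at the uphill station. Starts one or two clicks counter-clockwise of it.
- knob_grip (a point): Point on the turret axis in the round black fluted knob (45 mm over the flutes), at the height to grip. Knob spans n = 56 to 92, this point n = 78. z = out along the turret axis (30 degrees from vertical, leaning to the coupler's -x); x points to the big coil and turns with the turret.
- big_coil_top (a point): Centre of the top of the big coil, n = 40, radius 65 mm from the turret axis; axes as knob_grip.
- station (a point): Fixed point where the big coil's top centre must come: u = 65, n = 40, in the notch of the clear guard plate over the turret (guard n = 43 to 47, u -110 to 112, 220 mm wide; notch 52 mm wide from u -18 to 112, open uphill). Only the knob stands out above the guard.
- contact_arm (a joint): Angle of the contact arm, rad: 0 = fully down, parallel with the face, its copper pad on the coil at the station; 1.7 to 2.2 = raised, as at the start (2.09 = pointing straight up). Stays where it is left (stiff hinge, about 2 N at the handle).
- contact_pivot (a point): Centre of the contact arm's hinge pin, u = 135, n = 55; the pin runs along the coupler's y between two 68 mm high cheeks.
- contact_handle (a point): Centre of the black cross handle (12 mm diameter, 44 mm long along the coupler's y) at the end of the contact arm, 95 mm from the pin. The arm is a brass strip 14 mm wide, 8 mm thick; when down it points downhill from the pin, the handle then at u = 40, n = 55. The arm's own x runs from handle to pin.
- mug: White mug, 76 mm wide, 90 mm high, beyond the coupler's low edge; a bystander, to be left alone. Origin at the centre of its underside.
- screwdriver: Screwdriver lying beside the coupler, at its -y; a bystander, to be left alone. Origin at the centre of its underside.
- spare_coil: Loose spare coil standing on the table beside the coupler, at its -y, 30 mm diameter, 45 mm high; a bystander, to be left alone. Origin at the centre of its underside.
- mouse: Grey computer mouse, 100 x 60 x 34 mm; a bystander, to be left alone. Origin at the centre of its underside.
- walkie: Black handheld radio lying flat, 110 x 56 x 32 mm plus a 120 mm aerial; a bystander, to be left alone. Origin at the centre of its underside.
- key: Morse key, 110 x 70 mm, 38 mm high; a bystander, to be left alone. Origin at the centre of its underside.
- water: Water bottle, 64 mm diameter, 190 mm high; a bystander, to be left alone. Origin at the centre of its underside.

How it is judged:
By the outcome, as a careful person would: the job done as asked, in the order asked, and still so for the second after the job is handed in, with the robot touching nothing.
It also fails if it takes over 61 s, if anything falls off the work surface, if the arm or the gripper's body presses on something with over 40 N, if the wrist force passes 120 N, or if a joint passes its speed limit or range.

## Working session

There is one attempt and no reset: what is moved stays moved. The work goes in short steps, each a Python script; the robot and the scene stay as the last script left them, time stands still between calls to the robot, and variables do not carry over. Pictures are saved under pics/ and viewed, at most 10 in all, crops included, and the job is handed in when it is done.

```bash
mkdir -p pics; ls; python3 - <<'E'
from cell import env,kin,camera,calibration,job
import cv2,numpy as np
for n in ["scene","top"]:
    p,d=camera(n); cv2.imwrite(f"pics/{n}0.png",p); np.save(f"pics/{n}0.npy",d); c=calibration(n)
    R=cv2.Rodrigues(np.array(c["rvec"]))[0]; print(n,c["fx"],c["cx"],c["cy"],-R.T@np.array(c["tvec"]).ravel(),R[2])
print(env.get_state())
E
```

```text
pics
scene 370.0755599864848 312.3813851834483 201.2819520455433 [ 1.14527474 -0.58198456  0.63510143] [-0.63059715  0.56857039 -0.52827544]
top 505.0913176736356 319.4933603494843 200.89036939884258 [ 0.44519048 -0.01492801  1.67075   ] [ 0.07399148 -0.02166523 -0.99702351]
{'time': 0.1, 'qpos': array([ 1.20290223,  0.47771608,  0.02236115,  1.55635075, -0.01151136,
        1.10930916, -0.08312555]), 'joint_velocities': array([ 8.24003193e-04, -2.37495981e-03,  1.37036407e-03, -2.34703570e-03,
       -4.72796139e-05,  6.49074808e-04, -7.72116203e-04]), 'joint_torque': array([ 4.81112991e-03, -5.97762287e+01,  1.61386371e+00, -2.81951612e+01,
        1.28291489e-02,  5.06625322e-03,  1.70482645e-05]), 'tcp_pos': array([ 0.17327736, -0.6519487 ,  0.30302489]), 'orientation': array([-8.10712289e-04,  9.91576644e-01,  1.29518629e-01, -1.65775314e-04]), 'force': array([-0.55536763, -0.46263105,  0.01701225]), 'torque': array([ 0.01547903,  0.01595376, -0.03348192]), 'gripper_force': 0.0, 'opening': 0.08549622493426165}
```

View pics/scene0.png

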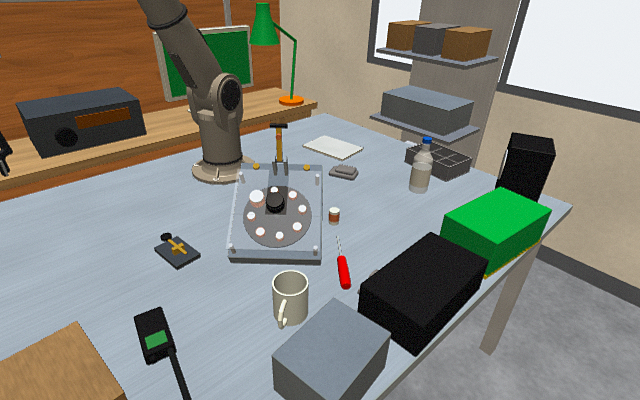

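View pics/top0.png

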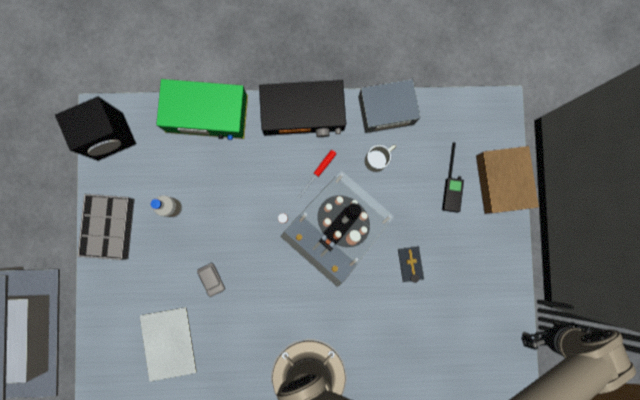

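The scene view shows the coupler face with the knob at (275,202), the big coil at (256,197), and the raised arm at (279,145). In the top view the coupler is centred at about (340,228), with its uphill side facing the robot (down-left). Next I'll enlarge both.

```bash
python3 - <<'E'
import cv2,numpy as np
a=cv2.imread("pics/top0.png")[165:290,275:400]; b=cv2.imread("pics/scene0.png")[115:270,220:335]
a=cv2.resize(a,(400,400),interpolation=cv2.INTER_CUBIC); b=cv2.resize(b,(400,539),interpolation=cv2.INTER_CUBIC)
o=np.zeros((540,800,3),np.uint8); o[:400,:400]=a; o[:539,400:]=b; cv2.imwrite("pics/crop.png",o)
E
```

```text
(no output)
```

View pics/crop.png

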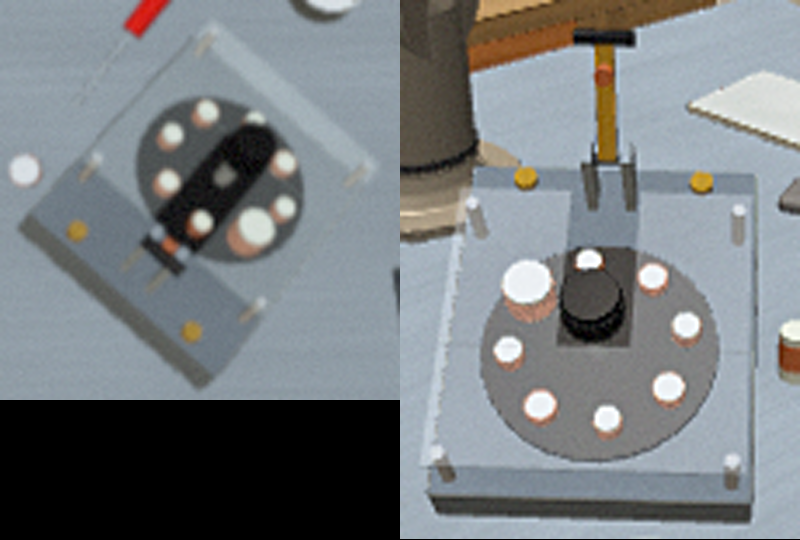

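```bash
cat > h.py <<'E'
import numpy as np,cv2
from cell import env,kin,camera,calibration,job
from scipy.spatial.transform import Rotation as Ro
def cam(n):
    c=calibration(n);R=cv2.Rodrigues(np.array(c["rvec"]))[0];return c,R,np.array(c["tvec"]).ravel()
def ray(n,px,z,C=None):
    c,R,t=C or cam(n);o=-R.T@t;d=R.T@np.array([(px[0]-c["cx"])/c["fx"],(px[1]-c["cy"])/c["fy"],1]);return o+d*(z-o[2])/d[2]
def proj(p,C):
    c,R,t=C;q=R@p+t;return np.array([c["fx"]*q[0]/q[2]+c["cx"],c["fy"]*q[1]/q[2]+c["cy"]])
E
python3 - <<'E'
from h import *
T=lambda x,y:(275+(x+.5)/3.2-.5,165+(y+.5)/3.2-.5)
S=lambda x,y:(220+(x-400+.5)/3.478-.5,115+(y+.5)/3.478-.5)
zf=lambda u,n:.097+u*.5e-3+n*.866e-3
for l,n,p,u,nn in [("hi +y","top",T(215,374),165,0),("hi -y","top",T(22,220),165,0),
 ("lo -y S","scene",S(752,501),-115,0),("lo +y S","scene",S(430,492),-115,0),("hi-y S","scene",S(757,177),165,0),("hi+y S","scene",S(478,170),165,0),
 ("knob S","scene",S(590,293),0,92),("big S","scene",S(528,282),65*.707,40),("big T","top",T(257,226),65*.707,40),("handle S","scene",S(604,38),0,0)]:
    z=zf(u,nn) if l[:3]!="han" else .307
    print(l,np.round(ray(n,p,z),4), round(z,4), np.round(p,1))
E
```

```text
hi +y [ 0.3176 -0.107   0.1795] 0.1795 [341.8 281.5]
hi -y [0.4625 0.0667 0.1795] 0.1795 [281.5 233.4]
lo -y S [ 0.6463 -0.1005  0.0395] 0.0395 [320.9 258.7]
lo +y S [ 0.4926 -0.2669  0.0395] 0.0395 [228.3 256.1]
hi-y S [0.4789 0.053  0.1795] 0.1795 [322.3 165.5]
hi+y S [ 0.3283 -0.1101  0.1795] 0.1795 [242.1 163.5]
knob S [ 0.5323 -0.1506  0.1767] 0.1767 [274.3 198.9]
big S [ 0.462  -0.155   0.1546] 0.1546 [256.4 195.7]
big T [ 0.4518 -0.1518  0.1546] 0.1546 [355.  235.3]
handle S [ 0.4318 -0.0579  0.307 ] 0.307 [278.3 125.6]
```

```bash
cat >> h.py <<'E'
O=np.array([.499,-.119,0]);psi=np.radians(138.6)
def frame():
    x=np.array([np.cos(psi),np.sin(psi),0]);y=np.array([-x[1],x[0],0]);z=np.array([0,0,1.])
    return np.stack([x*np.cos(np.pi/6)+z*.5,y,z*np.cos(np.pi/6)-x*.5],1)
def P(u,y,n): return O+[0,0,.097]+frame()@np.array([u,y,n])*1e-3
def tool(th,tilt=0):  # finger closing line at th (rad) about n from uphill; tool z = -n, tilted about coupler y
    F=frame();z=Ro.from_rotvec(F[:,1]*tilt).apply(-F[:,2]);y=F@[np.cos(th),np.sin(th),0];y-=z*(y@z);y/=np.linalg.norm(y)
    return np.stack([np.cross(y,z),y,z],1)
def q(R): a=Ro.from_matrix(R).as_quat();return np.array([a[3],*a[:3]])
E
python3 - <<'E'
from h import *
c,R,t=cam("wrist");s=env.get_state();o=s["orientation"];Rt=Ro.from_quat([*o[1:],o[0]]).as_matrix()
print("cam in tool",Rt.T@(-R.T@t-s["tcp_pos"]),Rt.T@R.T,c["fx"])
for n in (132,330):
  for th in range(-180,180,15):
    j=kin.inverse_kinematics(P(0,0,n),q(tool(np.radians(th))))
    print(n,th,None if j is None else np.round(j,2))
E
```

```text
cam in tool [ 0.08244541 -0.00081462 -0.0703825 ] [[ 8.48316366e-04 -9.46376814e-01 -3.23063782e-01]
 [ 9.99999612e-01  7.26740160e-04  4.96948311e-04]
 [-2.35516934e-04 -3.23064078e-01  9.46377063e-01]] 324.6534086185123
132 -180 [ 0.44  0.64 -0.25  1.6  -0.1   1.38 -0.47]
132 -165 [ 0.5   0.65 -0.33  1.6  -0.06  1.38 -0.25]
132 -150 [ 0.56  0.66 -0.42  1.59 -0.02  1.38 -0.03]
132 -135 [ 0.62  0.68 -0.51  1.59  0.03  1.39  0.19]
132 -120 [ 0.67  0.7  -0.59  1.59  0.08  1.39  0.4 ]
132 -105 [ 0.68  0.71 -0.61  1.59  0.09  1.4   0.66]
132 -90 [ 0.7   0.71 -0.64  1.58  0.11  1.4   0.9 ]
132 -75 [ 0.72  0.72 -0.67  1.58  0.13  1.4   1.15]
132 -60 [ 0.74  0.73 -0.71  1.58  0.15  1.41  1.39]
132 -45 [ 0.78  0.76 -0.78  1.58  0.19  1.42  1.61]
132 -30 [ 0.98  0.96 -1.19  1.56  0.47  1.53  1.61]
132 -15 [ 0.98  0.96 -1.19  1.56  0.47  1.53  1.87]
132 0 [ 0.98  0.96 -1.19  1.56  0.47  1.53  2.14]
132 15 [-0.42  1.06  1.26  1.67 -0.88  1.75 -2.53]
132 30 [ 0.14  0.63  0.2   1.63 -0.31  1.4  -2.88]
132 45 [ 0.18  0.63  0.13  1.63 -0.28  1.39 -2.64]
132 60 [ 0.22  0.63  0.08  1.62 -0.26  1.39 -
[... 913 characters left out ...]
  -1.19  1.13  0.41  1.91  1.7 ]
330 -15 [ 0.88  0.9  -1.19  1.13  0.41  1.91  1.97]
330 0 [ 0.88  0.9  -1.19  1.13  0.41  1.91  2.23]
330 15 [ 0.88  0.9  -1.19  1.13  0.41  1.91  2.49]
330 30 [ 0.18  0.65  0.27  1.2  -0.31  1.82 -2.9 ]
330 45 [ 0.22  0.64  0.19  1.2  -0.28  1.81 -2.67]
330 60 [ 0.25  0.64  0.14  1.19 -0.26  1.81 -2.43]
330 75 [ 0.28  0.64  0.1   1.19 -0.24  1.81 -2.18]
330 90 [ 0.3   0.64  0.05  1.19 -0.22  1.8  -1.94]
330 105 [ 0.34  0.64 -0.01  1.18 -0.19  1.8  -1.7 ]
330 120 [ 0.37  0.64 -0.06  1.18 -0.17  1.8  -1.46]
330 135 [ 0.38  0.64 -0.08  1.18 -0.16  1.8  -1.21]
330 150 [ 0.38  0.64 -0.08  1.18 -0.16  1.8  -0.95]
330 165 [ 0.38  0.64 -0.09  1.18 -0.16  1.8  -0.69]
```

```bash
python3 - <<'E'
from h import *
env.reach(P(0,0,260),q(tool(np.radians(-135)))); s=env.get_state();print(s["time"],s["tcp_pos"]-P(0,0,260))
C=cam("wrist");p,d=camera("wrist");cv2.imwrite("pics/w1.png",p);np.save("pics/w1.npy",d)
import pickle;pickle.dump(C,open("w1.pkl","wb"))
for a in [(0,0,92),(165,115,0),(165,-115,0),(-115,-115,0),(-115,115,0),(46,46,40)]: print(a,proj(P(*a),C).round(1))
E
```

```text
2.3 [-5.48084108e-04 -1.74470084e-03 -7.51168544e-05]
(0, 0, 92) [317.1 203.5]
(165, 115, 0) [120.2 141. ]
(165, -115, 0) [274.6 -53. ]
(-115, -115, 0) [472.3 174.3]
(-115, 115, 0) [316.6 306. ]
(46, 46, 40) [246.6 185.3]
```

View pics/w1.png

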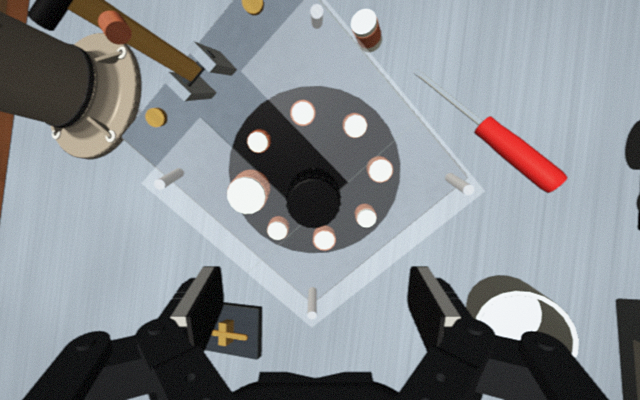

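The wrist view shows the knob top at about (313,191), the big coil at (247,194) and the guard corners at (313,326), (484,190) and (143,185). The big coil is one click counter-clockwise of the notch. I'll refine the pose from these points.

```bash
cat >> h.py <<'E'
def face(C,px,n):  # pixel -> (u,y) mm on plane n
    c,R,t=C;o=-R.T@t;d=R.T@np.array([(px[0]-c["cx"])/c["fx"],(px[1]-c["cy"])/c["fy"],1]);F=frame();N=F[:,2]
    x=o+d*((P(0,0,n)-o)@N)/(d@N);return (F.T@(x-P(0,0,0))*1e3)[:2]
E
python3 - <<'E'
from h import *
import pickle
C=pickle.load(open("w1.pkl","rb"));p=cv2.imread("pics/w1.png");d=np.load("pics/w1.npy");g=cv2.cvtColor(p,6)
w=((g>225)*255).astype(np.uint8)
n,l,st,ce=cv2.connectedComponentsWithStats(w)
for i in range(1,n):
    x,y=ce[i]
    if st[i][4]>150 and 220<x<405 and 80<y<260: print("coil",st[i],ce[i].round(1),face(C,ce[i],40 if st[i][4]>800 else 28).round(1),d[int(y),int(x)])
roi=np.zeros_like(g);roi[165:235,280:345]=1
for th in (18,24,30):
    k=((g<th)&(roi>0)).astype(np.uint8);n,l,st,ce=cv2.connectedComponentsWithStats(k);i=1+np.argmax(st[1:,4]);print("knob",th,st[i],ce[i])
for px in [(313,326),(484,190),(143,185)]: print("guard",px,face(C,px,45).round(1))
# depth points of face / guard / knob in coupler frame
c,R,t=C;v,u=np.mgrid[0:400,0:640];X=np.stack([(u-c["cx"])/c["fx"]*d,(v-c["cy"])/c["fy"]*d,d],-1);W=(X-t)@R;F=frame();L=(W-P(0,0,0))@F*1e3
for px in [(313,191),(313,200),(247,194),(220,120),(160,170),(255,60),(313,280),(380,60),(430,190),(300,150)]: print(px,L[px[1],px[0]].round(1))
m=(L[...,2]>82)&(L[...,2]<102)&(abs(L[...,0])<50)&(abs(L[...,1])<50)&(d>0);q_=L[m];print("knobtop",m.sum(),q_.min(0),q_.max(0),np.median(q_,0))
E
```

```text
coil [292 102  22  22 372] [302.3 112.5] [ 54.6 -36.4] 0.2731387
coil [345 115  21  22 362] [355.1 125.6] [ 12.6 -62. ] 0.2757043
coil [248 132  19  20 288] [257.1 141.7] [66.1 11.8] 0.30328152
coil [370 160  22  21 372] [380.3 170.1] [-34.8 -50.8] 0.28856513
coil [ 227  178   38   35 1037] [245.4 195.3] [40.4 54.1] 0.2977983
coil [357 210  19  17 242] [366.2 218.2] [-61.7  -8.3] 0.30459106
coil [268 222  19  17 247] [276.8 230.4] [-7.3 64.6] 0.30892676
coil [315 231  19  18 274] [323.9 239.8] [-48.6  38.3] 0.31245777
knob 18 [288 167  52  32 422] [316.3957346  177.47393365]
knob 24 [ 280  165   65   62 1744] [313.43864679 193.12098624]
knob 30 [ 280  165   65   62 2979] [311.37697214 192.88653911]
guard (313, 326) [-106.4  112.2]
guard (484, 190) [-110.9 -105.8]
guard (143, 185) [113.3 110.5]
(313, 191) [ 9.2 -4.8 91.3]
(313, 200) [ 4.3  0.2 92.3]
(247, 194) [40.6 49.9 45.7]
(220, 120) [107.2  28.7  -2.7]
(160, 170) [110.7  88.4  44.6]
(255, 60) [110.1 -40.1  46.7]
(313, 280) [-66.3  71.7  45.8]
(380, 60) [  26.6 -143.8 -127.3]
(430, 190) [-75.5 -70.9  45.5]
(300, 150) [30.8 -7.5  7.3]
knobtop 2264 [-18.60720536 -19.60991376  82.12475001] [23.85080449 22.69830658 93.43176468] [ 3.32993039  0.78924672 91.23489516]
```

```bash
cat >> h.py <<'E'
_s=np.array([np.cos(psi),np.sin(psi)])*.0025+np.array([-np.sin(psi),np.cos(psi)])*.0014
O=O+np.array([*_s,0]);psi=psi-np.radians(.8)
E
python3 - <<'E'
from h import *
def show(l):
    s=env.get_state();print(l,round(s["time"],2),"F",(frame().T@s["force"]).round(1),"M",(frame().T@s["torque"]).round(2),"open",round(s["opening"],4),round(s["gripper_force"],1),"pos",(frame().T@(s["tcp_pos"]-P(0,0,132))*1e3).round(1))
a=np.radians(-130)
env.reach(P(0,0,200),q(tool(a)));show("above")
print(env.movel(P(0,0,132),velocity=.06,stop_force=12));show("down")
env.grip(.03,30);show("grip")
C=cam("wrist");p,d=camera("wrist");cv2.imwrite("pics/w2.png",p)
E
```

```text
above 2.71 F [-0.3  0.3  0.6] M [-0.04  0.51  0.02] open 0.0853 0.0 pos [-0.   1.  67.4]
False
down 3.99 F [-0.2 -0.4 -0.6] M [-0.02  0.54 -0.01] open 0.0854 0.0 pos [-0.2 -0.1  0.4]
grip 4.47 F [-0.9 -1.4  1. ] M [-0.43  0.91 -0.03] open 0.0413 31.7 pos [-0.3 -0.4  0.4]
```

View pics/w2.png

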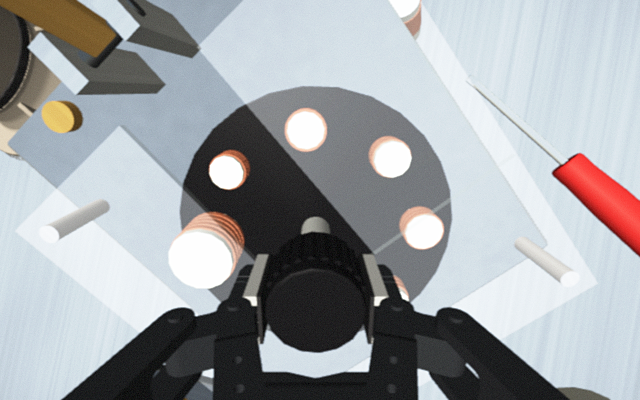

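The fingers hold the knob squarely with almost no side force. The big coil is at (205,250) and the notch runs up-left. Now I'll turn it clockwise.

```bash
cat >> h.py <<'E'
def show(l):
    s=env.get_state();print(l,round(s["time"],2),"F",(frame().T@s["force"]).round(1),"M",(frame().T@s["torque"]).round(2),"open",round(s["opening"],4),round(s["gripper_force"],1),"pos",(frame().T@(s["tcp_pos"]-P(0,0,132))*1e3).round(1))
E
python3 - <<'E'
from h import *
for d in range(5,56,5):
    env.reach(P(0,0,132),q(tool(np.radians(-130-d)))); show(d)
C=cam("wrist");p,d=camera("wrist");cv2.imwrite("pics/w3.png",p)
import pickle;pickle.dump(C,open("w3.pkl","wb"))
g=cv2.cvtColor(p,6);n,l,st,ce=cv2.connectedComponentsWithStats(((g>225)*255).astype(np.uint8))
for i in range(1,n):
    if 250<st[i][4]<6000: print(st[i],ce[i].round(),face(C,ce[i],40).round(1),face(C,ce[i],28).round(1))
E
```

```text
5 4.77 F [-3.4 -3.1  1.8] M [-0.67  1.23 -0.2 ] open 0.0412 31.9 pos [-0.4 -0.5  0.4]
10 5.02 F [-3.2 -4.3  0.7] M [-0.72  1.37 -0.12] open 0.0412 31.9 pos [-0.4 -0.5  0.4]
15 5.27 F [-5.  -3.   0.9] M [-0.75  1.42  0.11] open 0.041 31.9 pos [-0.5 -0.6  0.4]
20 5.52 F [-4.8 -4.4  0.7] M [-0.74  1.45  0.1 ] open 0.0408 31.9 pos [-0.6 -0.6  0.4]
25 5.77 F [-5.5 -3.8  2. ] M [-0.75  1.45  0.14] open 0.0411 31.9 pos [-0.6 -0.7  0.4]
30 6.02 F [-5.9 -3.5  1.7] M [-0.77  1.56  0.17] open 0.0414 31.9 pos [-0.7 -0.7  0.4]
35 6.27 F [-6.7 -4.   1.4] M [-0.85  1.61  0.16] open 0.0412 31.9 pos [-0.8 -0.7  0.4]
40 6.52 F [-7.1 -5.2  0.2] M [-0.93  1.65 -0.13] open 0.0409 31.9 pos [-0.9 -0.7  0.4]
45 6.77 F [-7.4 -4.8 -0.1] M [-0.94  1.67 -0.01] open 0.0413 31.9 pos [-1.  -0.8  0.4]
50 7.02 F [-7.4 -5.5  0.4] M [-1.02  1.71 -0.11] open 0.0416 31.9 pos [-1.1 -0.8  0.4]
55 7.27 F [-7.9 -4.3  0. ] M [-1.01  1.74 -0.13] open 0.041 32.0 pos [-1.2 -0.8  0.4]
[196   0  27  34 770] [209.  15.] [  36.5 -119.5] [  39.7 -122.1]
[   0   12   26  131 2416] [11. 78.] [ 133.  -101.6] [ 143.3 -103. ]
[ 64  62  23  24 429] [75. 74.] [ 103.1 -100.8] [ 111.2 -102. ]
[ 287  111   38   39 1115] [305. 130.] [ -1.1 -66.3] [ -0.7 -65. ]
[ 373  142   38   35 1030] [392. 159.] [-43.4 -48.2] [-46.1 -45.6]
[209 156  34  33 868] [225. 172.] [ 41.5 -48.6] [ 45.1 -46. ]
[405 215  37  34 979] [423. 231.] [-60.1  -6.9] [-64.   -1.2]
[ 168  232   64   56 2778] [199. 260.] [64.9  0. ] [70.2  6.2]
[ 262  355  108   22 1495] [319. 365.] [ 3.7 80.9] [ 4.4 93.1]
[185 370  28  30 496] [202. 388.] [81.7 93. ] [ 88.3 106. ]
```

View pics/w3.png

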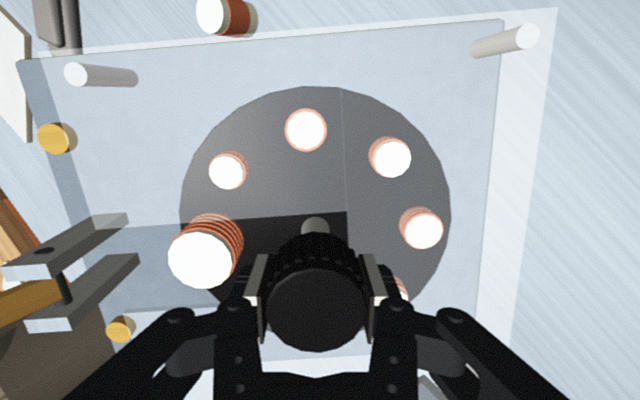

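The big coil's top now sits at u=64.9, y=0.0, in the notch. I'll release, back off and check that it stays.

```bash
python3 - <<'E'
from h import *
env.grip(.085); show("open")
env.movel(P(0,0,220),velocity=.12); env.reach(P(-10,0,260),q(tool(np.radians(-180))));show("up")
C=cam("wrist");p,d=camera("wrist");cv2.imwrite("pics/w4.png",p)
g=cv2.cvtColor(p,6);n,l,st,ce=cv2.connectedComponentsWithStats(((g>225)*255).astype(np.uint8))
for i in range(1,n):
    if 200<st[i][4]<6000: print(st[i],ce[i].round(),face(C,ce[i],40).round(1),face(C,ce[i],28).round(1))
E
```

```text
open 7.83 F [-0.  -0.4 -0.5] M [-0.    0.54  0.03] open 0.0849 0.0 pos [ 0.2  0.1 -0.1]
up 8.99 F [-0.3  0.2 -0.9] M [-0.02  0.51 -0.05] open 0.0852 0.0 pos [-10.5   0.2 128.4]
[ 64  14  16  67 374] [72. 47.] [ 187.9 -117.2] [ 196.1 -118.6]
[235  16  20  28 422] [245.  29.] [  46.7 -129.9] [  49.  -131.8]
[ 33  23  25  48 540] [45. 44.] [ 208.9 -119.7] [ 217.9 -121.2]
[295 102  22  23 377] [305. 113.] [ -1.3 -65.5] [ -1.  -64.7]
[246 125  20  20 309] [255. 134.] [ 42.9 -47.4] [ 45.1 -45.9]
[345 125  21  21 353] [355. 135.] [-44.9 -46.7] [-46.4 -45.2]
[ 217  168   37   37 1068] [235. 186.] [64.7  0. ] [67.8  3.5]
[361 172  23  22 370] [372. 182.] [-62.4  -3.4] [-64.6  -0.1]
[251 218  20  17 260] [260. 226.] [43.4 40.1] [45.6 45.2]
[342 220  19  16 235] [351. 227.] [-44.3  41.7] [-45.8  46.8]
[296 234  20  18 279] [306. 242.] [-0.4 57.5] [-0.  63.3]
```

View pics/w4.png

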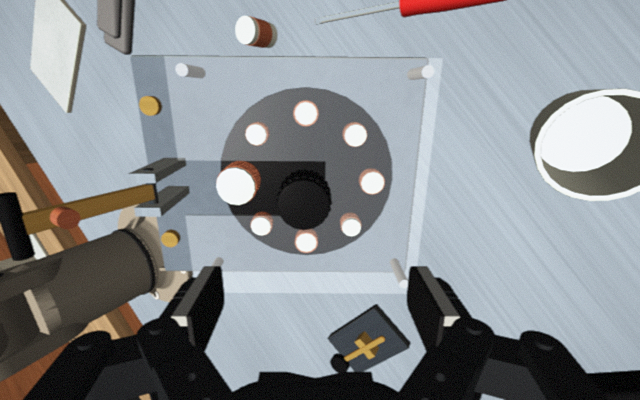

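The turret stays put: big coil at (235,186) → u=64.7, y=0.0, in the notch. Next I'll measure the arm angle and check the pushing path with IK before moving.

```bash
cat >> h.py <<'E'
W=11.
def corner(f):
    c,s=np.cos(f),np.sin(f)
    if f>np.pi/2: return np.array([135-95*c+6, 55+95*s-20])
    return np.array([135-75*c+4*s, 55+75*s+4*c])
def tcp(f,back=0,up=0,nose=73.):
    u,n=corner(f); return P(u+W+back,0,n+up+nose)
E
python3 - <<'E'
from h import *
print(env.nose_length)
C=cam("scene");c,R,t=C;o=-R.T@t;px=(278.3,125.6);d=R.T@np.array([(px[0]-c["cx"])/c["fx"],(px[1]-c["cy"])/c["fy"],1]);F=frame()
k=((P(0,0,0)-o)@F[:,1])/(d@F[:,1]);L=F.T@(o+d*k-P(0,0,0))*1e3;print("handle",L, "r",np.hypot(L[0]-135,L[2]-55),"phi",np.arctan2(L[2]-55,135-L[0]), "pivot px",proj(P(135,0,55),C))
for th in (-90,90):
  for f,b,u in [(2.1,15,60),(2.1,15,0),(2.1,0,0),(1.6,0,0),(1,0,0),(.5,0,0),(0,0,0)]:
    j=kin.inverse_kinematics(tcp(f,b,u),q(tool(np.radians(th)))); print(th,f,tcp(f,b,u).round(3),None if j is None else j.round(2))
E
```

```text
0.0726
handle [1.91433082e+02 7.80647400e-16 1.25561870e+02] r 90.35303127536697 phi 2.2453954082631897 pivot px [278.9053695  159.97022486]
-90 2.1 [ 0.451 -0.077  0.421] [ 0.75  0.31 -0.71  1.67 -0.13  1.63  0.88]
-90 2.1 [ 0.429 -0.057  0.369] [ 0.74  0.31 -0.72  1.8  -0.14  1.51  0.88]
-90 2.1 [ 0.438 -0.066  0.362] [ 0.74  0.34 -0.72  1.78 -0.12  1.5   0.88]
-90 1.6 [ 0.472 -0.097  0.35 ] [ 0.74  0.42 -0.7   1.7  -0.07  1.52  0.88]
-90 1 [ 0.498 -0.12   0.319] [ 0.73  0.5  -0.69  1.66 -0.01  1.5   0.88]
-90 0.5 [ 0.506 -0.127  0.283] [ 0.73  0.56 -0.68  1.67  0.02  1.44  0.88]
-90 0 [ 0.5   -0.121  0.247] [ 0.72  0.59 -0.68  1.72  0.04  1.37  0.88]
90 2.1 [ 0.451 -0.077  0.421] [ 0.18  0.23  0.    1.71 -0.27  1.65 -2.09]
90 2.1 [ 0.429 -0.057  0.369] [ 0.17  0.23 -0.02  1.84 -0.28  1.52 -2.08]
90 2.1 [ 0.438 -0.066  0.362] [ 0.17  0.26 -0.01  1.82 -0.27  1.52 -2.07]
90 1.6 [ 0.472 -0.097  0.35 ] [ 0.19  0.33  0.03  1.74 -0.26  1.53 -2.02]
90 1 [ 0.498 -0.12   0.319] [ 0.2   0.42  0.05  1.7  -0.26  1.5  -1.98]
90 0.5 [ 0.506 -0.127  0.283] [ 0.2   0.47  0.05  1.71 -0.26  1.45 -1.96]
90 0 [ 0.5   -0.121  0.247] [ 0.2   0.5   0.05  1.76 -0.27  1.37 -1.94]
```

```bash
python3 - <<'E'
from h import *
Q=q(tool(np.radians(90)))
env.grip(0,30)
env.reach(P(120,0,280),Q)
env.movel(tcp(2.2,18,60),velocity=.15);show("above")
print(env.movel(tcp(2.2,18,0),velocity=.1,stop_force=8));show("behind")
for f in np.arange(2.2,.15,-.1):
    env.movel(tcp(f),velocity=.06,stop_force=25) and print("stop",f)
    show(round(f,2))
    if np.linalg.norm(env.get_state()["force"])>22: break
C=cam("wrist");p,d=camera("wrist");cv2.imwrite("pics/w5.png",p)
E
```

```text
above 12.05 F [-0.7  0.3  0.1] M [0.05 0.56 0.03] open -0.0 0.0 pos [2.252e+02 2.000e-01 1.130e+02]
False
behind 12.8 F [ 0.3 -0.   0.6] M [-0.04  0.53 -0.01] open -0.0002 0.0 pos [ 2.256e+02 -1.000e-01  5.330e+01]
2.2 13.25 F [ 1.2 -0.  -0.8] M [0.03 0.48 0.01] open 0.0 0.0 pos [2.075e+02 1.000e-01 5.270e+01]
2.1 13.56 F [ 0.1 -0.2  0.3] M [ 0.05  0.57 -0.04] open 0.0001 0.0 pos [199.6  -0.   58.3]
2.0 13.87 F [ 0.  -0.2 -0. ] M [0.01 0.53 0.01] open -0.0001 0.0 pos [191.1   0.   62.5]
1.9 14.18 F [ 0.1 -0.1 -0.1] M [0.01 0.48 0.04] open 0.0002 0.0 pos [182.2   0.   65.9]
1.8 14.48 F [0.3 0.8 0.5] M [0.04 0.53 0.03] open 0.0003 0.0 pos [1.731e+02 1.000e-01 6.850e+01]
1.7 14.79 F [-0.1 -0.5 -0.1] M [-0.05  0.53 -0.03] open -0.0002 0.0 pos [1.638e+02 1.000e-01 7.010e+01]
1.6 15.1 F [ 0.   0.5 -0.2] M [ 0.01  0.59 -0.02] open 0.0001 0.0 pos [1.543e+02 1.000e-01 7.090e+01]
1.5 15.42 F [ 1.  -0.2 -0.5] M [0.03 0.51 0.  ] open 0.0002 0.0 pos [1.443e+02 1.000e-01 7.090e+01]
1.4 15.69 F [ 0.3  1.  -0. ] M [-0.01  0.49  0.01] open 0.0002 0.0 pos [1.368e+02 1.000e-01 7.040e+01]
1.3 15.97 F [ 
[... 415 characters left out ...]
 -0.1] M [-0.04  0.55  0.05] open -0.0 0.0 pos [1.022e+02 1.000e-01 5.690e+01]
0.8 17.34 F [-0.4  0.1 -0.4] M [-0.05  0.55 -0.03] open -0.0001 0.0 pos [96.4  0.1 52.2]
0.7 17.62 F [ 0.4 -0.8  0.3] M [ 0.02  0.53 -0.04] open -0.0004 0.0 pos [91.1  0.1 46.9]
0.6 17.89 F [ 0.4 -0.2 -0. ] M [ 0.07  0.56 -0.02] open -0.0001 0.0 pos [86.2  0.1 41.2]
0.5 18.17 F [ 0.4 -0.4  0. ] M [-0.04  0.51 -0.  ] open -0.0002 0.0 pos [82.   0.1 35. ]
0.4 18.44 F [-0.3  0.4 -0.2] M [-0.02  0.55 -0.03] open 0.0001 0.0 pos [78.4  0.1 28.4]
0.3 18.72 F [-0.1  0.7 -1.4] M [ 0.02  0.51 -0.04] open -0.0002 0.0 pos [75.5  0.1 21.5]
0.2 18.99 F [-0.1 -0.4  0. ] M [ 0.01  0.53 -0.03] open -0.0002 0.0 pos [73.3  0.1 14.3]
```

View pics/w5.png

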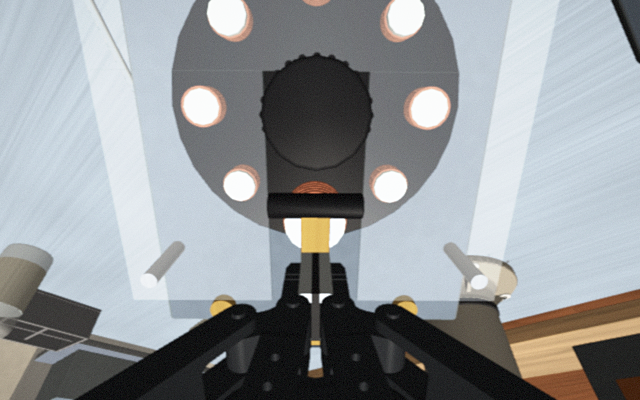

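The arm followed the fingers. Its handle at (316,205) is just above the big coil, and the coil is still centred in the notch. Now I'll press it home.

```bash
python3 - <<'E'
from h import *
env.movel(tcp(.1),velocity=.04,stop_force=14); show(.1)
a=tcp(0); print(env.movel(a+ (P(0,0,-10)-P(0,0,0)),velocity=.02,stop_force=14)); show("press")
env.dwell(.3); show("hold")
s=env.get_state()["tcp_pos"]; env.movel(s+P(0,0,120)-P(0,0,0),velocity=.12); env.reach(P(30,0,300),q(tool(np.radians(90))));env.dwell(.3);show("off")
C=cam("wrist");p,d=camera("wrist");cv2.imwrite("pics/w6.png",p)
for a in [(40,0,61),(40,22,55),(40,-22,55),(65,0,40),(135,0,55)]: print(a,proj(P(*a),C).round(1))
c,R,t=C;v,u=np.mgrid[0:400,0:640];L=((np.stack([(u-c["cx"])/c["fx"]*d,(v-c["cy"])/c["fy"]*d,d],-1)-t)@R-P(0,0,0))@frame()*1e3
for uu in (38,42,50,60,70,80,90,100):
    m=(abs(L[...,0]-uu)<3)&(abs(L[...,1])<5)&(d>0)&(L[...,2]>30);print(uu,m.sum(),np.median(L[m][:,2]).round(1) if m.any() else None)
g=cv2.cvtColor(p,6);n,l,st,ce=cv2.connectedComponentsWithStats(((g>225)*255).astype(np.uint8))
for i in range(1,n):
    if 150<st[i][4]<3000: print(st[i],face(C,ce[i],40).round(1),face(C,ce[i],28).round(1))
E
```

```text
0.1 19.38 F [ 0.6 -0.4 -0.7] M [-0.03  0.53  0.01] open 0.0 0.0 pos [71.8  0.   7.1]
True
press 19.9 F [1.7 1.1 5.5] M [ 0.11  0.06 -0.01] open -0.0 3.1 pos [71.1  0.   0.5]
hold 20.2 F [2.5 0.7 5.8] M [0.07 0.12 0.02] open -0.0 2.7 pos [71.1  0.   0.5]
off 22.02 F [ 0.1  0.7 -0.4] M [-0.02  0.56  0.02] open 0.0001 0.0 pos [ 30.7  -0.3 167.5]
(40, 0, 61) [314.7 189.1]
(40, 22, 55) [336.6 187.4]
(40, -22, 55) [292.9 187.4]
(65, 0, 40) [314.7 205.8]
(135, 0, 55) [314.7 270.3]
38 505 274.9
42 340 275.7
50 55 59.6
60 55 59.4
70 55 59.5
80 55 59.5
90 54 59.4
100 51 59.6
[306  65  21  24 392] [-64.8   1.1] [-65.3   1.1]
[261  87  19  20 305] [-46.8 -43.3] [-46.6 -44.8]
[353  88  19  19 274] [-46.2  45.3] [-46.   46.9]
[245 133  19  19 278] [ -3.2 -61.3] [ -1.4 -63.5]
[367 133  20  20 301] [-2.5 62.4] [-0.7 64.7]
[203 173  16  15 185] [  36.1 -108.5] [  39.3 -112.5]
[265 177  17  16 210] [ 41.4 -43.7] [ 44.8 -45.3]
[348 177  19  17 235] [41.8 44.4] [45.2 46. ]
[299 194  10  25 192] [ 64.9 -11.1] [ 69.1 -11.5]
[322 194  10  25 193] [65.  11.8] [69.2 12.2]
[212 289  64  23 689] [185.  -84.2] [193.6 -87.3]
```

View pics/w6.png

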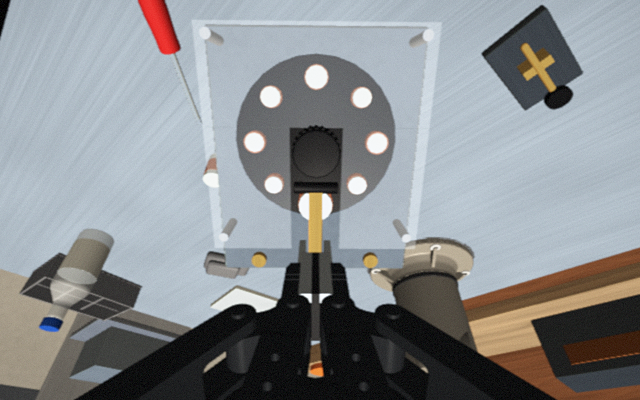

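The arm lies parallel to the face: its strip top reads n=59.4–59.6 from u=50 to 100, against 59 expected. The handle is at (315,188), as predicted, and the coil is centred at u=65 under it. The robot is clear, so I'm handing in.

```bash
python3 -c "
from cell import job
print(job.job_done())"
```

```text
the job is handed in; nothing more can be done
None
```

The big coil is in the notch at the station (measured u = 65, y = 0), the contact arm is fully down on it, the robot is clear, and the job was handed in at about 22 s without the loose things being touched.

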